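# Slide a denture flask down its guide lane to the stop

## Robot

A 6-joint arm with a two-finger parallel gripper is mounted at the origin on a cart in front of the work surface, level with it; the furniture and walls round the work are solid. World frame = base frame: x ahead of the robot, y to its left, z up, the work surface at z = 0. Lengths are in mm, angles in rad, forces in N, time in s.
With the tool pointing down it reaches from about 275 to 975 mm from the base axis. Payload 8.4 kg.
Tool frame: the origin (TCP) lies on the centre line of the jaws, within the pads' length; the fingertips stand 19 mm ahead of it and the grasp point (between the pads) is the TCP; z points along the fingers, y is the line along which they close (so a half turn about z gives the same grasp; the last joint's range is limited). The gripper opens to 92 mm and grips with 3 to 60 N. Pads are 20 mm wide; open, the fingers measure 128 mm over their backs; the gripper's body (75 mm by 189 mm) begins 69 mm behind the grasp point.
Start: joints at [-1.249, 0.353, 1.633, -0, 1.155, -0.002], TCP at [198.856, -592.524, 233.583] pointing down, gripper open.
Joint ranges: [-2.63, 2.63], [-0.92, 2.1], [0.06, 2.66], [-1.3, 4.44], [0, 2.69], [-3.02, 3.02]. Speed limits (rad/s): [2.22, 2.22, 2.79, 3.14, 3.14, 3.14].

## Interface

Orientations are given as [roll, pitch, yaw] about the fixed x, y, z axes, in that order (R = Rz(yaw) Ry(pitch) Rx(roll)).
In Python, from bench import * gives the robot as it stands.
- The arm moves only by the tool drive_tool, never from a script. Its argument "moves" is a list of rows, each a list of 3 entries, a list of its own where there are three numbers: the finger opening in m, from 0 to 0.0919, then the shift along the tool's x, y, z in m, then the turn about the tool's z in rad. A call has 1 to 8 rows; each row shifts and turns the commanded pose from where the row before left it, along the tool's axes as they then stand; what a row does not reach is not made up. A row lasts 1/10 s, in which the tool goes at most 50 mm and 8.59 degrees, less where a joint would pass 70% of its speed; a pose out of reach is approached as far as the arm can. A call is refused whole if a number of a shift passes 0.05 or a number of a turn 0.15, either way. A call with a gripper value outside its range is refused whole. The fingers move at their own pace and stop on an object; "grip_force" is the grip in N (left out, the last holds). Time passes only in rows, so rows that do not move let the fingers close. It gives the time, the measured TCP pose, the force, the opening and the grip force at its end, in the units of the state.
- sense(): the state, without advancing time (a new reading comes with each control period).
- get_image(name): name is "scene" or "top" or "wrist"; returns a dict with "frame" (384x512x3 uint8, red, green, blue), "camera_matrix" (3x3 intrinsics, pixels), "extrinsics" (4x4, takes a point from world to camera coordinates); the wrist camera has in their place "T_tool_cam" (4x4, takes a point from camera to tool coordinates, whose origin is the TCP and whose axes are the flange's). Camera axes: x right, y down, z forward; pixel columns grow to the right and rows downward; lengths in mm; the calibration is good to about 2 mm. A picture is of the moment at which its call begins: read the wrist's pose just before it. There is no depth.
- sign_off(): hands the job in; it is judged then, once.
Trained networks look in the newest picture that a camera, given by its name, has taken for a name from the list of things; names that differ only in an ending like _2 or _b are one class to them, and where a whole thing is asked for, a point or a joint stands for the part that bears it (a point fixed in the world has none). Each returns a list of dicts, best first, with "confidence" (0 to 1); they miss things now and then, are a little off and sometimes report something else, mostly with a low value. They report only what shows in the picture. A call takes as long as a camera call. They do not tell look-alikes from the thing itself.
- boxes_of(thing, camera): "extent" ([left, top, right, bottom] in pixels, round what is visible of it).
- outline_of(thing, camera): "region" (384x512 bool, what is visible of it) and "extent" ([left, top, right, bottom] in pixels, round what is visible of it).
- tip_of(thing, camera): "at" ([column, row] in pixels: a listed point, or the origin of a listed thing).
The state is a dict: "clock": time; "joint_positions": joint angles; "qvel": joint speeds; "effort": joint torques, N m; "tcp_pos": TCP position; "tcp_rot": TCP orientation; "force": force on the tool from outside, world axes, zero at the start; "torque": the same for the moment, N m; "width": opening from 0.0 (shut) to 1.0 (fully open); "gripper_force": force on a finger pad.
Only numpy, scipy, OpenCV 4.12 (cv2) and the standard library are available. Lean on these libraries where they do the work, as an engineer would, in place of code of your own. Each camera call takes 0.05 s, during which the arm holds its last target. There are 200 camera calls.

## Task

Push the closed brass denture flask along the steel loading slide, between the two aluminium guide rails, until it sits squarely against the stop block at the far end of the lane. Only push it with the fingers at an unhurried pace, keeping it flat on the slide - do not pick it up - and let neither the flask nor the robot touch either rail. Leave the pot, the felt wheel and the plaster cast beside the slide where they stand.

Things in the scene. Friction and masses are not known exactly. Their poses are not given: they have to be found in the camera images.
- slide: Fixed flat steel plate on the worktop, 470 x 156 mm, 6 mm thick. Its +x is the push direction, along the lane's centre line, roughly towards the robot's right; +y points away from the robot, z up. It spans x = -250 to +220 mm from its origin (on the centre line, at worktop height). Before x = -50 mm it is an open apron without rails; from there to the stop face at x = +200 mm runs the lane.
- lane_mouth (a point): Point on the plate's top, in the middle between the rails' ends where the lane begins, at (-50, 0, 6) mm in the slide's frame.
- rail_far: Straight aluminium guide bar with three dark screws, 250 mm long, 12 mm wide, 20 mm high, on the plate at the side away from the robot, top 26 mm above the worktop. Origin at the centre of its underside, at (75, +60, 6) mm in the slide's frame; x along the bar. Must not be touched.
- rail_near: The same bar on the robot's side, origin at (75, -60, 6) mm in the slide's frame. Must not be touched. The lane between the rails' inner faces is 108 mm wide, 9 mm more than the flask on each side.
- stop: Aluminium stop block across the lane's far end, 14 mm thick, 90 mm wide, 34 mm high above the plate. Origin in its lower edge on the stop face (the face that meets the flask), at (200, 0, 6) mm in the slide's frame.
- flask: Closed two-part brass denture flask, loose, 0.4 to 0.65 kg, 90 x 90 mm, 70 mm high, upright walls, on the apron, somewhat askew and off centre. Origin: centre of underside; its x is the slide's x when square. Corners cut off: front and rear faces (x = +-45 mm) are flat for |y| < 24 mm, sides (y = +-45 mm) for x = -17 to +20 mm. Home: its origin is at slide x = 155 mm. Stops when no longer pushed.
- felt_wheel: Bystander: pale felt polishing wheel lying flat beside the lane, 67 mm across, 22 mm high. Origin at the centre of its underside.
- pumice_pot: Bystander: low closed round pot, 69 mm across, 41 mm high, beside the lane. Origin at the centre of its underside.
- cast: Bystander: blue-grey plaster cast of a jaw, 62 x 74 x 43 mm, beside the lane. Origin at the centre of its underside.
Not all that is in view belongs to the job. What is shaped like the flask but purple is not meant.

How it is judged (in metres and radians):
On the way:
1. the flask stands on the plate between the rails, part-way down the lane (x of flask in the frame of slide between 0 and 0.13 m and y of flask in the frame of slide between -0.01 and 0.01 m and z of flask in the frame of slide below 0.012 m), for 0.1 s.
At the end, for the whole second after the job is handed in: The flask stands flat on the plate between the rails with its front within 6 mm of the stop block, square to the lane within 0.12 rad, and at rest (x of flask in the frame of slide between 0.149 and 0.158 m and y of flask in the frame of slide between -0.01 and 0.01 m and z of flask in the frame of slide below 0.009 m and angle between flask's own z axis and vertical below 0.05 rad and angle between the x axis of flask and the x axis of slide, either way round below 0.12 rad and linear speed of flask below 0.01 m/s); the robot touches nothing.
It fails at once if the far rail is touched (contact force between rail_far and anything else above 0.3 N).
It fails at once if the near rail is touched (contact force between rail_near and anything else above 0.3 N).
It fails at once if the flask is lifted off the slide (more than 8 mm) or tipped (more than 0.2 rad) (z of flask in the frame of slide above 0.014 m or angle between flask's own z axis and vertical above 0.2 rad).
It fails at once if the flask is shoved off faster than 0.5 m/s (linear speed of flask above 0.5 m/s).
It fails at once if a bystander (felt wheel, pot or cast) is moved by more than 15 mm (distance of any of felt_wheel, pumice_pot, cast from where it was at the start of the episode above 0.015 m).
It also fails if it takes over 72 s, if anything falls off the work surface, if the arm or the gripper's body presses on something with over 40 N, if the wrist force passes 120 N, or if a joint passes its speed limit or range.

## Working session

There is one attempt and no reset: what is moved stays moved. The work goes in short steps, Python scripts to look and compute and a tool call to move; the robot and the scene stay as the last step left them, time stands still between calls to the robot, and variables do not carry over. Pictures are saved under pics/ and viewed, at most 10 in all, crops included, and the job is handed in when it is done.

Besides the shell and the picture viewer there is one more tool, called after "Call:" as name([rows], argument=value, ...), one row to a line, values as JSON. drive_tool: Moves the arm, as the interface text tells. Its arguments: {"type":"object","properties":{"moves":{"type":"array","items":{"type":"array"}},"grip_force":{"type":"number"}},"required":["moves"]}

```bash
mkdir -p pics; cat > h.py <<'E'
from bench import *
import numpy as np, cv2
def ray(im,px,z):
    K=im["camera_matrix"];E=np.array(im["extrinsics"]);R=E[:3,:3];t=E[:3,3]
    d=R.T@np.linalg.inv(K)@np.array([px[0],px[1],1.]);c=-R.T@t
    return c+d*(z-c[2])/d[2]
def proj(im,P):
    E=np.array(im["extrinsics"]);q=E[:3,:3]@np.array(P,float)+E[:3,3];q=im["camera_matrix"]@q
    return q[:2]/q[2]
E
python3 - <<'E'
from h import *
for n in ["top","scene"]:
    im=get_image(n); cv2.imwrite(f"pics/{n}0.png",im["frame"][:,:,::-1])
    for t,z in [("slide",6),("lane_mouth",6),("rail_far",6),("rail_near",6),("stop",6),("flask",6),("felt_wheel",0),("pumice_pot",0),("cast",0)]:
        for r in tip_of(t,n)[:3]: print(n,t,np.round(r["at"],1),round(r["confidence"],2),ray(im,r["at"],z).round(1))
    for r in boxes_of("flask",n)[:3]: print("box",np.round(r["extent"]),r["confidence"])
print(sense())
E
```

```text
top slide [259.8 185.8] 0.85 [545.9   4.    6. ]
top slide [339.8 193.9] 0.36 [ 529.  -194.1    6. ]
top lane_mouth [240.9 182.5] 0.58 [553.5  51.3   6. ]
top rail_far [293.5 164.1] 0.96 [602.7 -79.4   6. ]
top rail_near [288.4 209.4] 0.69 [488.1 -67.5   6. ]
top stop [340.3 194.4] 0.78 [ 527.8 -195.3    6. ]
top stop [292.6 163.6] 0.69 [603.9 -77.1   6. ]
top flask [162.  260.7] 0.84 [357. 238.   6.]
top flask [222.1 260.3] 0.7 [360.9  92.    6. ]
top flask [188.8 178.4] 0.64 [561.7 181.9   6. ]
top felt_wheel [322.5 144.9] 0.59 [ 655.2 -152.9    0. ]
top pumice_pot [297.2 246.7] 0.77 [397.6 -89.9   0. ]
top cast [264.2 128.4] 0.8 [696.4  -4.4   0. ]
top cast [259.8 183.3] 0.36 [553.4   4.2   0. ]
box [196. 236. 244. 285.] 0.79
box [136. 239. 181. 282.] 0.62
scene slide [269.3 199.7] 0.71 [538.8  10.6   6. ]
scene lane_mouth [255.2 209.6] 0.7 [552.6  51.9   6. ]
scene lane_mouth [311.2 141. ] 0.2 [ 539.6 -207.9    6. ]
scene rail_far [260.6 170. ] 0.58 [602.  -56.9   6. ]
scene rail_near [307.7 186.4] 0.57 [479.7 -71.    6. ]
scene stop [312.1 144.7] 0.85 [ 531.8 -197.5    6. ]
scen
[... 389 characters left out ...]
 245. 275.] 0.57
{'clock': 1.1, 'joint_positions': array([-1.24941312e+00,  3.52997300e-01,  1.63337404e+00,  6.15017093e-06,
        1.15520534e+00, -2.40094318e-03]), 'qvel': array([-0.00011729,  0.00084808, -0.00039213,  0.00087197,  0.00106117,
        0.00060527]), 'effort': array([ 8.92368571e-04, -5.93767798e+01, -3.34567487e+01,  6.97932858e-02,
        1.57263415e-02, -5.63484389e-05]), 'tcp_pos': array([ 198.85405271, -592.53874183,  233.59578187]), 'tcp_rot': array([ 3.14157667e+00, -5.58832410e-06,  3.23781664e-01]), 'force': array([ 0.05890981, -0.95212147,  0.74793985]), 'torque': array([ 0.06072288, -0.02324232,  0.02490474]), 'gripper_force': 0.0, 'width': 1.0015872324947772}
```

View pics/top0.png

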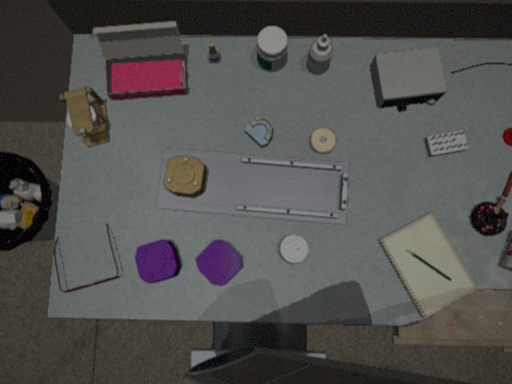

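View pics/scene0.png

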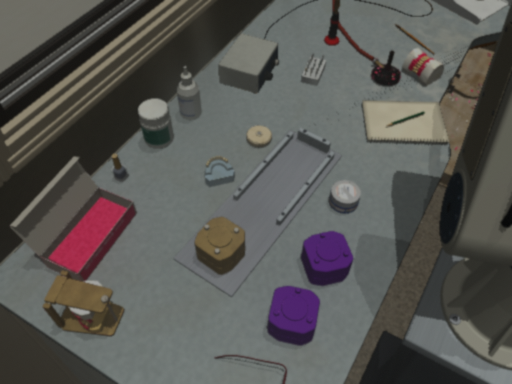

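Candidates for the flask in the top image are brass at (184,176), purple at (158,261) and (219,263), and a wooden articulator at (85,112). I choose the brass one on the apron. In the scene image it is at (220,245). Next I fit the slide and flask models to both images.

```bash
cat >> h.py <<'E'
from scipy.optimize import minimize, differential_evolution
def W(p,P):  # slide/flask pose (x,y,yaw), local pts -> world
    c,s=np.cos(p[2]),np.sin(p[2]);P=np.atleast_2d(P).astype(float)
    return np.c_[p[0]+c*P[:,0]-s*P[:,1],p[1]+s*P[:,0]+c*P[:,1],P[:,2]]
OCT=[(45,-24),(45,24),(20,45),(-17,45),(-45,24),(-45,-24),(-17,-45),(20,-45)]
FL=np.array([(x,y,z) for z in(6,76) for x,y in OCT])
def seg(a,b,n=60): return np.linspace(a,b,n)
L=[seg((-250,s*78,6),(220,s*78,6),120) for s in(1,-1)]+[seg((-250,-78,6),(-250,78,6)),seg((220,-78,6),(220,78,6))]
L+=[seg((-50,y,26),(200,y,26),80) for y in(54,66,-54,-66)]+[seg((x,-45,40),(x,45,40),30) for x in(200,214)]
SL=np.vstack(L)
def PJ(im,P): return np.array([proj(im,q) for q in P])
def brass(im):
    h=cv2.cvtColor(im["frame"],cv2.COLOR_RGB2HSV);return cv2.inRange(h,(8,70,40),(30,255,255))
def sil(im,p):
    k=8;m=np.zeros((384*1,512),np.uint8);h=cv2.convexHull(PJ(im,W(p,FL)).astype(np.float32))
    cv2.fillConvexPoly(m,np.round(h*2**k).astype(np.int32),255,cv2.LINE_AA,k);return m
def fitflask(ims,p0,r=60):
    ms=[]
    for im in ims:
        b=brass(im);w=np.zeros_like(b);c=PJ(im,[[p0[0],p0[1],40]])[0].astype(int);cv2.circle(w,tuple(map(int,c)),r,255,-1)
        b=cv2.morphologyEx(b&w,cv2.MORPH_CLOSE,np.ones((7,7)))
        n,lab,st,_=cv2.connectedComponentsWithStats(b);b=np.where(lab==1+np.argmax(st[1:,4]),255,0).astype(np.uint8)
        ms.append(cv2.GaussianBlur(b,(0,0),1).astype(float))
    f=lambda p:sum(np.abs(cv2.GaussianBlur(sil(i,p),(0,0),1)-m).sum() for i,m in zip(ims,ms))/255
    r=differential_evolution(f,[(p0[0]-20,p0[0]+20),(p0[1]-20,p0[1]+20),(p0[2]-.4,p0[2]+.4)],maxiter=25,popsize=8,seed=1)
    return r.x,r.fun
def fitslide(ims,p0):
    gs=[]
    for im in ims:
        g=cv2.GaussianBlur(cv2.cvtColor(im["frame"],cv2.COLOR_RGB2GRAY).astype(np.float32),(0,0),.8)
        gs.append(np.minimum(np.hypot(cv2.Sobel(g,-1,1,0),cv2.Sobel(g,-1,0,1)),80))
    def f(p):
        return -sum(cv2.remap(g,PJ(i,W(p,SL)).astype(np.float32)[:,None],None,cv2.INTER_LINEAR).mean() for i,g in zip(ims,gs))
    r=differential_evolution(f,[(p0[0]-15,p0[0]+15),(p0[1]-15,p0[1]+15),(p0[2]-.06,p0[2]+.06)],maxiter=20,popsize=8,seed=1)
    return r.x,r.fun
E
cat > m.py <<'E'
from h import *
T=get_image("top");S=get_image("scene")
for ims,n in [([T],"top"),([S],"scene"),([T,S],"both")]:
    s,f=fitslide(ims,[547,2,-1.664]);q,g=fitflask(ims,[560,184,-1.664])
    d=q-s;c,n2=np.cos(s[2]),np.sin(s[2])
    print(n,s.round(3),round(f,1),"flask",q.round(3),round(g),"rel",(c*d[0]+n2*d[1]).round(1),(-n2*d[0]+c*d[1]).round(1),d[2].round(3))
o=[]
for im,cc in((T,(150,130,360,235)),(S,(170,110,360,310))):
    x0,y0,x1,y1=cc;k=3 if im is T else 2.5
    v=cv2.resize(im["frame"][y0:y1,x0:x1,::-1],None,fx=k,fy=k,interpolation=cv2.INTER_CUBIC)
    for P,col in((W(s,SL),(0,255,0)),(W(q,FL),(0,0,255))):
        for u in PJ(im,P): cv2.circle(v,tuple(int(a) for a in (u-[x0,y0]+.5)*k),1 if len(P)>20 else 2,col,-1)
    o.append(v)
w=max(v.shape[1] for v in o);o=[cv2.copyMakeBorder(v,0,0,0,w-v.shape[1],0) for v in o]
v=np.vstack(o);k=min(1,600/v.shape[0]);cv2.imwrite("pics/fit0.png",cv2.resize(v,None,fx=k,fy=k))
E
time python3 m.py
```

```text
top [543.234  11.531  -1.64 ] -46.0 flask [560.412 186.817  -1.413] 206 rel -176.1 5.1 0.226
scene [536.711   5.514  -1.654] -49.7 flask [558.349 188.208  -1.278] 311 rel -183.9 6.4 0.376
both [537.439  11.755  -1.646] -90.6 flask [559.702 186.599  -1.52 ] 527 rel -176.0 9.0 0.126
real	0m10.411s
user	0m7.038s
sys	0m1.860s
```

View pics/fit0.png

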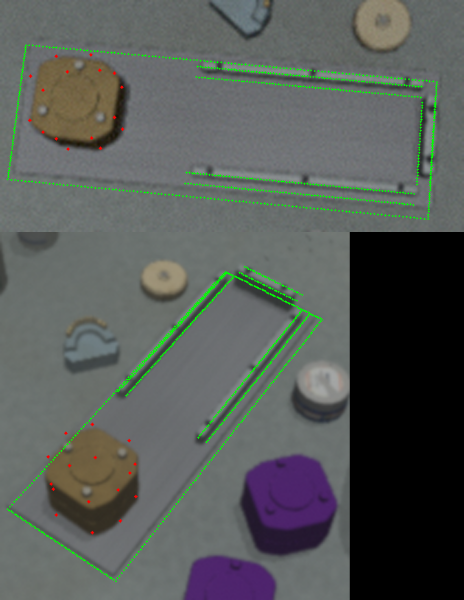

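The overlay shows the fit caught wrong edges: the near plate border and the stop are off, and the flask is shifted by about 2 px. I'll use signed contrast (inside brighter than outside) for the slide and network outlines for the flask, and check each camera alone.

```bash
cat >> h.py <<'E'
def edge(a,b,n,z,d,N):  # inside/outside sample pairs
    p=np.linspace(a,b,N);p=np.c_[p,np.full(N,z)];n=np.array([*n,0.])
    return p-d*n,p+d*n
EI,EO=[],[]
def add(x0,x1,y0,y1,z,d,sides="lrbt"):
    for s,a,b,n in(("l",(x0,y0),(x0,y1),(-1,0)),("r",(x1,y0),(x1,y1),(1,0)),("b",(x0,y0),(x1,y0),(0,-1)),("t",(x0,y1),(x1,y1),(0,1))):
        if s in sides:
            i,o=edge(a,b,n,z,d,max(6,int(np.hypot(a[0]-b[0],a[1]-b[1])/3)));EI.append(i);EO.append(o)
add(-250,220,-78,78,6,4);add(-50,200,54,66,26,4);add(-50,200,-66,-54,26,4);add(200,214,-45,45,40,4)
EI=np.vstack(EI);EO=np.vstack(EO)
def fitslide(ims,p0,cap=15):
    gs=[cv2.GaussianBlur(cv2.cvtColor(i["frame"],cv2.COLOR_RGB2GRAY).astype(np.float32),(0,0),.7) for i in ims]
    sm=lambda g,i,p,P:cv2.remap(g,PJ(i,W(p,P)).astype(np.float32)[:,None],None,cv2.INTER_LINEAR)
    f=lambda p:-sum(np.clip(sm(g,i,p,EI)-sm(g,i,p,EO),-cap,cap).mean() for i,g in zip(ims,gs))
    r=differential_evolution(f,[(p0[0]-15,p0[0]+15),(p0[1]-15,p0[1]+15),(p0[2]-.06,p0[2]+.06)],maxiter=30,popsize=8,seed=1)
    return r.x,r.fun
def nmask(im,cam,p0):
    c=PJ(im,[[p0[0],p0[1],40]])[0]
    for r in outline_of("flask",cam):
        e=r["extent"]
        if e[0]<c[0]<e[2] and e[1]<c[1]<e[3]: return np.where(r["region"],255,0).astype(np.uint8)
def fitflask(ims,ms,p0):
    ms=[cv2.GaussianBlur(m,(0,0),1).astype(float) for m in ms]
    f=lambda p:sum(np.abs(cv2.GaussianBlur(sil(i,p),(0,0),1)-m).sum() for i,m in zip(ims,ms))/255
    r=differential_evolution(f,[(p0[0]-20,p0[0]+20),(p0[1]-20,p0[1]+20),(p0[2]-.4,p0[2]+.4)],maxiter=25,popsize=8,seed=1)
    return r.x,r.fun
E
cat > m.py <<'E'
from h import *
T=get_image("top");tm=nmask(T,"top",[560,184]);S=get_image("scene");sm=nmask(S,"scene",[560,184])
print([None if m is None else int((m>0).sum()) for m in(tm,sm)])
o=[]
for im,m,n,cc,k in((T,tm,"top",(150,130,360,235),2.4),(S,sm,"scene",(170,110,360,310),1.7)):
    if m is None: m=brass(im)
    s,f=fitslide([im],[543,4,-1.664]);q,g=fitflask([im],[m],[560,184,-1.6])
    d=q-s;c,n2=np.cos(s[2]),np.sin(s[2])
    print(n,s.round(3),round(f,1),"flask",q.round(3),round(g),"rel",(c*d[0]+n2*d[1]).round(1),(-n2*d[0]+c*d[1]).round(1),d[2].round(3))
    x0,y0,x1,y1=cc
    v=cv2.resize(im["frame"][y0:y1,x0:x1,::-1],None,fx=k,fy=k,interpolation=cv2.INTER_CUBIC);v=cv2.convertScaleAbs(v,alpha=1.6)
    for P,col in((W(s,SL),(0,255,0)),(W(q,FL),(0,0,255))):
        for u in PJ(im,P): cv2.circle(v,tuple(int(a) for a in (u-[x0,y0]+.5)*k),0 if len(P)>20 else 2,col,-1)
    o.append(v)
w=max(v.shape[1] for v in o);o=[cv2.copyMakeBorder(v,0,0,0,w-v.shape[1],0) for v in o]
cv2.imwrite("pics/fit1.png",np.vstack(o))
s,f=fitslide([T,S],[543,4,-1.664]);print("both",s.round(3),f)
E
python3 m.py
```

```text
[1472, 2200]
top [547.743   6.583  -1.645] -7.6 flask [559.856 183.963  -1.484] 124 rel -177.8 -1.1 0.161
scene [546.099   4.809  -1.65 ] -6.7 flask [556.033 190.645  -1.857] 158 rel -186.0 -4.8 -0.207
both [547.21    6.046  -1.645] -13.872483253479004
```

View pics/fit1.png

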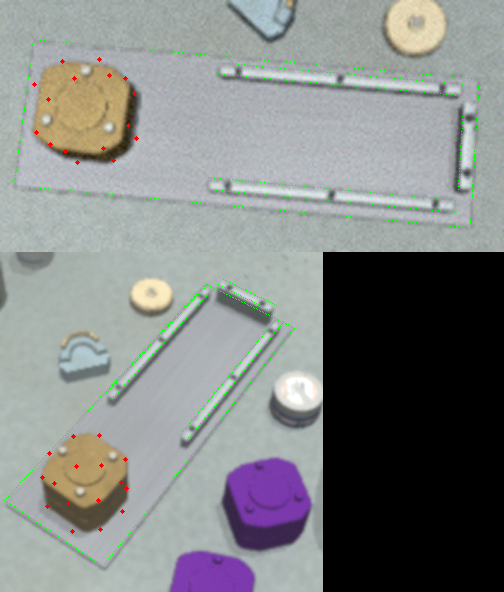

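The slide fit now lies on the plate, rails and stop in both views. The flask's yaw is still unsure, so I'll move above it and settle that with the wrist camera.

Call:
drive_tool([
  [0.008, [0, 0, 0], -0.1466],
  [0.008, [0, 0, 0], -0.1466],
  [0.008, [0, 0, 0], -0.1466],
  [0.008, [0, 0, 0], -0.1466],
  [0.008, [0, 0, 0], -0.1466],
  [0.008, [0, 0, 0], -0.1466],
  [0.008, [0, 0, 0], -0.1466],
  [0.008, [0, 0, 0], -0.1466],
])

```text
clock: 2.2
tcp_pos: [198.9, -592.5, 233.6]
tcp_rot: [-3.142, -0.0, 1.503]
force: [0.5, 0.5, 0.1]
width: 0.324
gripper_force: 0.0
```

Call:
drive_tool([
  [0.008, [0.044, 0.015, 0], 0],
  [0.008, [0.044, 0.015, 0], 0],
  [0.008, [0.044, 0.015, 0], 0],
  [0.008, [0.044, 0.015, 0], 0],
  [0.008, [0.044, 0.015, 0], 0],
  [0.008, [0.044, 0.015, 0], 0],
  [0.008, [0.044, 0.015, 0], 0],
  [0.008, [0.044, 0.015, 0], 0],
])

```text
clock: 3.0
tcp_pos: [345.0, -248.8, 233.9]
tcp_rot: [3.141, 0.0, 1.496]
force: [0.9, 0.6, 0.4]
width: 0.085
gripper_force: 0.0
```

Call:
drive_tool([
  [0.008, [0.044, 0.015, 0], 0],
  [0.008, [0.044, 0.015, 0], 0],
  [0.008, [0.044, 0.015, 0], 0],
  [0.008, [0.044, 0.015, 0], 0],
  [0.008, [0.044, 0.015, 0], 0],
  [0.008, [0.044, 0.015, 0], 0],
  [0.008, [0, 0, 0], 0],
  [0.008, [0, 0, 0], 0],
])

```text
clock: 3.8
tcp_pos: [454.0, 7.1, 233.5]
tcp_rot: [-3.141, 0.0, 1.5]
force: [0.5, -0.5, 0.3]
width: 0.088
gripper_force: 0.0
```

```bash
cat >> h.py <<'E'
from scipy.spatial.transform import Rotation as Rn
def wrist():
    s=sense();im=get_image("wrist")
    T=np.eye(4);T[:3,:3]=Rn.from_euler("xyz",s["tcp_rot"]).as_matrix();T[:3,3]=s["tcp_pos"]
    im["extrinsics"]=np.linalg.inv(T@np.array(im["T_tool_cam"]));return im
E
python3 - <<'E'
from h import *
im=wrist();print(np.array(im["T_tool_cam"]).round(2));print(im["camera_matrix"])
print(PJ(im,W([560,184,-1.55],[[0,0,76],[0,0,6]])),PJ(im,W([547.2,6,-1.645],[[-50,54,26],[-50,-54,26],[-250,78,6]])))
E
```

```text
[[  -0.     -0.97   -0.24   67.91]
 [   1.     -0.     -0.      0.81]
 [   0.     -0.24    0.97 -151.53]
 [   0.      0.      0.      1.  ]]
[[320.42140851   0.         254.0067689 ]
 [  0.         320.42140851 185.9710636 ]
 [  0.           0.           1.        ]]
[[363.26608093 -36.25196833]
 [341.42987903  -7.94287345]] [[387.76637283 116.98337275]
 [289.20500965 116.69448014]
 [424.53091586 -87.37373491]]
```

Call:
drive_tool([
  [0.008, [0.0435, 0.0155, 0], 0],
  [0.008, [0.0435, 0.0155, 0], 0],
  [0.008, [0.0435, 0.0155, 0], 0],
  [0.008, [0.0435, 0.0155, 0], 0],
  [0.008, [0.0435, 0.0155, 0], 0],
  [0.008, [0.0435, 0.0155, 0], 0],
  [0.008, [0, 0, 0], 0],
  [0.008, [0, 0, 0], 0],
])

```text
clock: 4.65
tcp_pos: [566.2, 258.4, 233.0]
tcp_rot: [-3.141, 0.001, 1.496]
force: [0.0, -0.7, -0.3]
width: 0.088
gripper_force: 0.0
```

```bash
cat > w.py <<'E'
import sys
from h import *
SLD=np.array([547.2,6,-1.645])
p0=[float(a) for a in sys.argv[1:4]]  # flask guess
im=wrist();m=nmask(im,"wrist",p0)
b=cv2.morphologyEx(brass(im),cv2.MORPH_OPEN,np.ones((3,3)))
n,lab,st,_=cv2.connectedComponentsWithStats(b);b=np.where(lab==1+np.argmax(st[1:,4]),255,0).astype(np.uint8)
print("net",None if m is None else int((m>0).sum()),"brass",int((b>0).sum()))
S1,f1=fitslide([im],SLD);print("slide from wrist",S1.round(3),round(f1,1))
for mm in([m] if m is not None else [])+[b]:
    q,g=fitflask([im],[mm],p0)
    for s in (SLD,S1):
        d=q-s;c,n2=np.cos(s[2]),np.sin(s[2])
        print("flask",q.round(3),round(g),"rel",(c*d[0]+n2*d[1]).round(1),(-n2*d[0]+c*d[1]).round(1),d[2].round(3))
v=cv2.convertScaleAbs(im["frame"][:,:,::-1].copy(),alpha=1.5)
for P,col in((W(S1,SL),(0,255,0)),(W(SLD,SL),(255,0,0))):
    for u in PJ(im,P): cv2.circle(v,tuple(int(a) for a in u),0,col,-1)
cv2.polylines(v,[PJ(im,W(q,FL[8:])).astype(np.int32)],True,(0,0,255));cv2.polylines(v,[PJ(im,W(q,FL[:8])).astype(np.int32)],True,(255,0,255))
cv2.imwrite(sys.argv[4],v)
E
python3 w.py 559 185 -1.55 pics/w1.png
```

```text
net 2831 brass 2971
slide from wrist [542.618   0.936  -1.634] -1.2
flask [560.752 190.369  -1.402] 4459 rel -184.9 -0.2 0.243
flask [560.752 190.369  -1.402] 4459 rel -190.2 6.2 0.231
flask [558.796 190.336  -1.379] 4294 rel -184.7 -2.1 0.266
flask [558.796 190.336  -1.379] 4294 rel -190.0 4.3 0.254
```

View pics/w1.png

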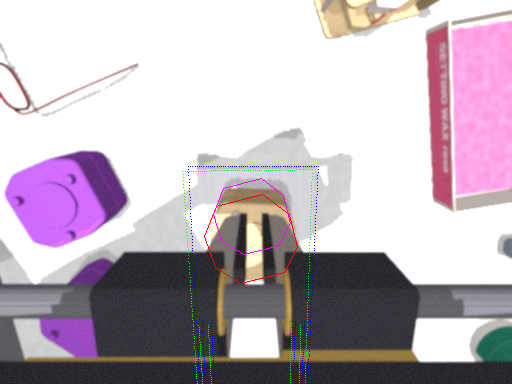

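The gripper hides part of the flask here (its visible rear band is at about cols 218–287, rows 187–213). I'll shift sideways and forward for a clear view.

Call:
drive_tool([
  [0.008, [-0.02, -0.045, 0], 0],
  [0.008, [-0.02, -0.045, 0], 0],
  [0.008, [0, 0, 0], 0],
  [0.008, [0, 0, 0], 0],
])

```text
clock: 5.15
tcp_pos: [472.8, 224.8, 234.3]
tcp_rot: [3.141, -0.0, 1.495]
force: [0.6, -0.2, 0.0]
width: 0.087
gripper_force: 0.0
```

```bash
python3 w.py 558 185 -1.55 pics/w2.png
```

```text
net 7526 brass 6428
slide from wrist [559.995  -0.97   -1.634] -1.6
flask [557.35  187.414  -1.861] 543 rel -181.7 -3.3 -0.216
flask [557.35  187.414  -1.861] 543 rel -187.8 -14.6 -0.226
flask [556.821 187.349  -1.938] 1429 rel -181.6 -3.9 -0.293
flask [556.821 187.349  -1.938] 1429 rel -187.7 -15.1 -0.304
```

View pics/w2.png

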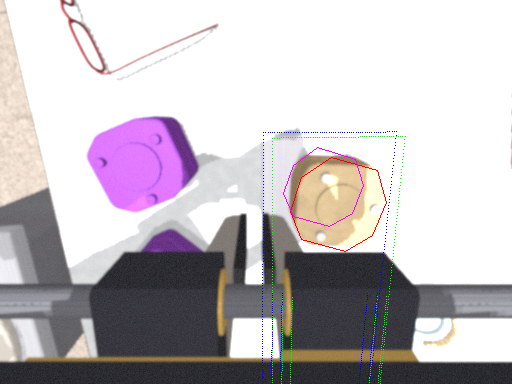

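```bash
python3 - <<'E'
from h import *
im=wrist();m=nmask(im,"wrist",[558,185])
x0,y0,x1,y1=270,135,405,265;k=4.4
a=cv2.resize(im["frame"][y0:y1,x0:x1,::-1],None,fx=k,fy=k,interpolation=cv2.INTER_CUBIC)
# tight fits from several yaw starts
ms=cv2.GaussianBlur(m,(0,0),1).astype(float)
f=lambda p:np.abs(cv2.GaussianBlur(sil(im,p),(0,0),1)-ms).sum()/255
for y in np.arange(-2.0,-1.25,.1):
    r=minimize(lambda p:f([p[0],p[1],y]),[557,187],method="Nelder-Mead");print(round(y+1.645,3),r.x.round(1),round(r.fun))
q=[557.3,187.4,-1.861]
for P,c in((FL[8:],(0,0,255)),(FL[:8],(255,0,255))):
    cv2.polylines(a,[((PJ(im,W(q,P))-[x0,y0]+.5)*k).astype(np.int32)],True,c)
cv2.imwrite("pics/w3.png",a)
E
```

```text
-0.355 [557.3 187.3] 663
-0.255 [557.7 187.1] 579
-0.155 [557.8 187. ] 560
-0.055 [558.  186.9] 588
0.045 [557.7 186.9] 581
0.145 [557.2 186.8] 590
0.245 [557.2 187.2] 720
0.345 [556.8 187.5] 858
```

View pics/w3.png

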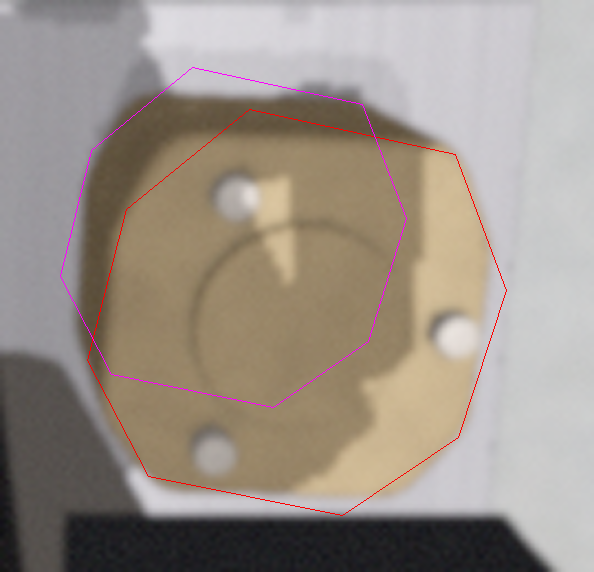

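The flask is close to square: its rear top edge is near-horizontal in the crop at about y = 135, the screws suggest a small yaw of about −0.05, and its slide position is about (−181, −2.5). A 44 mm flat pusher on the rear face will square it. I'll go behind it and descend.

Call:
drive_tool([
  [0.008, [0.023, 0.044, 0], 0],
  [0.008, [0.023, 0.044, 0], 0],
  [0.008, [0, 0, 0], 0],
  [0.008, [0, 0, 0.04], 0],
  [0.008, [0, 0, 0.04], 0],
  [0.008, [0, 0, 0.04], 0],
  [0.008, [0, 0, 0], 0],
])

```text
clock: 6.05
tcp_pos: [561.4, 264.1, 108.2]
tcp_rot: [-3.133, 0.005, 1.496]
force: [-1.3, -0.4, -0.1]
width: 0.089
gripper_force: 0.0
```

Call:
drive_tool([
  [0.008, [0, 0, 0.03], 0],
  [0.008, [0, 0, 0.03], 0],
  [0.008, [0, 0, 0.015], 0],
  [0.008, [0, 0, 0], 0],
  [0.008, [0, 0, 0], 0],
])

```text
clock: 6.55
tcp_pos: [565.4, 266.1, 40.0]
tcp_rot: [3.141, -0.001, 1.497]
force: [0.1, 0.9, 0.1]
width: 0.083
gripper_force: 0.0
```

```bash
cat > p.py <<'E'
from h import *
s=sense();d=s["tcp_pos"][:2]-[547.2,6];c,n=np.cos(-1.645),np.sin(-1.645)
print("t",s["clock"],"tcp slide x,y,z",(c*d[0]+n*d[1]).round(1),(-n*d[0]+c*d[1]).round(1),s["tcp_pos"][2].round(1),"yawerr",(s["tcp_rot"][2]-np.pi+1.645).round(4),"F",s["force"].round(1))
E
python3 p.py
```

```text
t 6.55 tcp slide x,y,z -260.8 -1.1 40.0 yawerr -0.0 F [0.1 0.9 0.1]
```

Call:
drive_tool([
  [0.008, [-0.008, 0, 0], 0],
  [0.008, [-0.008, 0, 0], 0],
  [0.008, [-0.005, 0, 0], 0],
  [0.008, [-0.005, 0, 0], 0],
  [0.008, [-0.005, 0, 0], 0],
  [0.008, [-0.005, 0, 0], 0],
  [0.008, [-0.005, 0, 0], 0],
  [0.008, [-0.005, 0, 0], 0],
])

```text
clock: 7.35
tcp_pos: [561.9, 220.4, 39.2]
tcp_rot: [3.14, -0.002, 1.496]
force: [0.0, 5.6, 2.5]
width: 0.088
gripper_force: 2.6
```

Call:
drive_tool([
  [0.008, [-0.004, 0, 0], 0],
  [0.008, [-0.004, 0, 0], 0],
  [0.008, [-0.004, 0, 0], 0],
  [0.008, [-0.004, 0, 0], 0],
  [0.008, [-0.004, 0, 0], 0],
  [0.008, [0, 0, 0], 0],
  [0.008, [0, 0, 0], 0],
])

```text
clock: 8.05
tcp_pos: [560.0, 199.9, 38.8]
tcp_rot: [3.141, -0.0, 1.497]
force: [0.8, 0.8, 1.7]
width: 0.089
gripper_force: 1.0
```

```bash
python3 p.py; cat > v.py <<'E'
import sys
from h import *
SLD=np.array([547.2,6,-1.645]);x=float(sys.argv[1])
p0=W(SLD,[[x,-2,0]])[0];p0[2]=-1.645;c,n=np.cos(SLD[2]),np.sin(SLD[2])
o=[]
for cam in("top","scene"):
    im=get_image(cam);m=nmask(im,cam,p0)
    if m is None: print(cam,"no mask");m=brass(im)
    q,g=fitflask([im],[m],p0);d=q-SLD
    print(cam,"rel",(c*d[0]+n*d[1]).round(1),(-n*d[0]+c*d[1]).round(1),d[2].round(3),round(g),int((m>0).sum()))
    u=PJ(im,[[p0[0],p0[1],40]])[0].astype(int);x0,y0=u-[55,55];k=3.6
    v=cv2.convertScaleAbs(cv2.resize(im["frame"][y0:y0+110,x0:x0+110,::-1],None,fx=k,fy=k,interpolation=cv2.INTER_CUBIC),alpha=1.5)
    for w in PJ(im,W(SLD,SL)): cv2.circle(v,tuple(int(a) for a in (w-[x0,y0]+.5)*k),0,(0,255,0),-1)
    cv2.polylines(v,[((PJ(im,W(q,FL[8:]))-[x0,y0]+.5)*k).astype(np.int32)],True,(0,0,255));o.append(v)
cv2.imwrite(sys.argv[2],np.hstack(o))
E
python3 v.py -155 pics/v1.png
```

```text
t 8.05 tcp slide x,y,z -194.3 -1.6 38.8 yawerr -0.0 F [0.8 0.8 1.7]
top rel -135.3 2.9 -0.357 427 1104
scene rel -140.9 -6.6 -0.014 1801 400
```

View pics/v1.png

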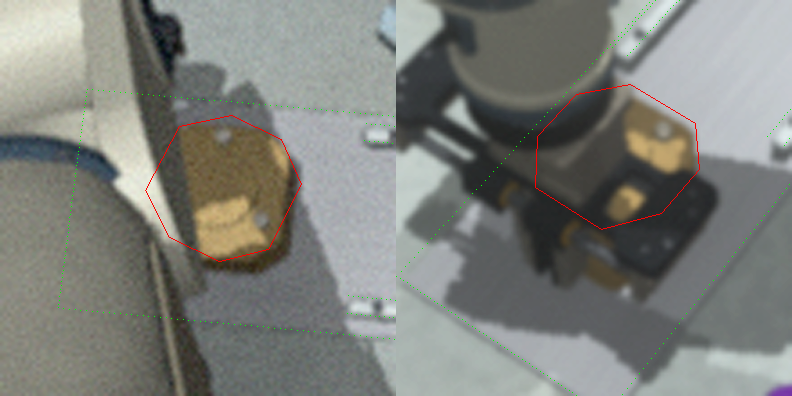

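It looks roughly square after seating, but the arm hides the rest. I'll push to just before the mouth, then back off for a clear look.

Call:
drive_tool([
  [0.008, [-0.004, 0, 0], 0],
  [0.008, [-0.005, 0, 0], 0],
  [0.008, [-0.005, 0, 0], 0],
  [0.008, [-0.005, 0, 0], 0],
  [0.008, [-0.003, 0, 0], 0],
  [0.008, [-0.002, 0, 0], 0],
  [0.008, [0, 0, 0], 0],
  [0.008, [0, 0, 0], 0],
])

```text
clock: 9.05
tcp_pos: [557.4, 175.4, 38.4]
tcp_rot: [-3.141, 0.001, 1.497]
force: [-0.2, 0.1, -0.5]
width: 0.084
gripper_force: 0.0
```

Call:
drive_tool([
  [0.008, [0.02, 0, 0], 0],
  [0.008, [0.04, 0, -0.02], 0],
  [0.008, [0.04, 0, -0.03], 0],
  [0.008, [0.04, 0, -0.03], 0],
  [0.008, [0.04, 0, -0.03], 0],
  [0.008, [0.04, 0, -0.03], 0],
  [0.008, [0.04, 0, -0.03], 0],
  [0.008, [0, 0, 0], 0],
])

```text
clock: 9.85
tcp_pos: [578.5, 440.9, 213.2]
tcp_rot: [3.136, -0.006, 1.5]
force: [-0.4, -0.1, -0.1]
width: 0.09
gripper_force: 0.0
```

```bash
python3 p.py; python3 v.py -115 pics/v2.png
```

```text
t 9.85 tcp slide x,y,z -436.0 -1.1 213.2 yawerr 0.0032 F [-0.4 -0.1 -0.1]
top rel -115.2 1.2 0.154 105 1469
scene rel -119.8 -2.8 -0.273 199 1994
```

View pics/v2.png

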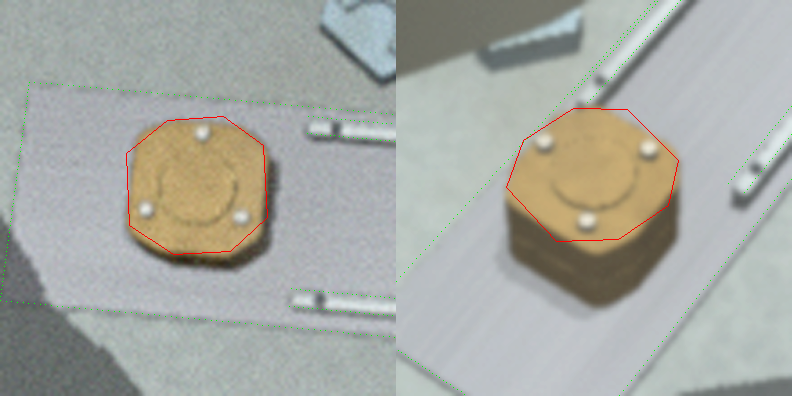

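```bash
cat > e.py <<'E'
import sys
from h import *
SLD=np.array([547.2,6,-1.645]);x=float(sys.argv[1]);c,n=np.cos(SLD[2]),np.sin(SLD[2])
p0=W(SLD,[[x,-1,0]])[0]
I,O=[],[]
for a,b in zip(OCT,OCT[1:]+OCT[:1]):
    a,b=np.array(a),np.array(b);t=b-a;nn=np.array([t[1],-t[0]])/np.hypot(*t);N=int(np.hypot(*t)/2)
    i,o=edge(a,b,nn,76,3,N);I.append(i);O.append(o)
I=np.vstack(I);O=np.vstack(O)
if np.linalg.norm(I[0,:2])>np.linalg.norm(O[0,:2]): I,O=O,I
for cam in("top","scene"):
    im=get_image(cam);g=im["frame"].astype(np.float32);g=cv2.GaussianBlur(g[:,:,0]-g[:,:,2],(0,0),.7)
    sm=lambda p,P:cv2.remap(g,PJ(im,W(p,P)).astype(np.float32)[:,None],None,cv2.INTER_LINEAR)
    f=lambda p:-np.clip(sm(p,I)-sm(p,O),-30,30).mean()
    r=differential_evolution(f,[(p0[0]-15,p0[0]+15),(p0[1]-15,p0[1]+15),(-1.645-.25,-1.645+.25)],maxiter=40,popsize=10,seed=1)
    d=r.x-SLD;s,_=fitslide([im],SLD);e=r.x-s
    print(cam,"flask rel",(c*d[0]+n*d[1]).round(1),(-n*d[0]+c*d[1]).round(1),d[2].round(3),round(r.fun,1),"| own slide",(np.cos(s[2])*e[0]+np.sin(s[2])*e[1]).round(1),(-np.sin(s[2])*e[0]+np.cos(s[2])*e[1]).round(1),e[2].round(3))
E
python3 e.py -116
```

```text
top flask rel -114.8 -0.8 -0.022 -26.6 | own slide -114.1 -0.8 -0.025
scene flask rel -121.1 -4.1 -0.026 -25.6 | own slide -121.4 -3.6 -0.023
```

Both cameras agree: the flask is nearly square (yaw −0.02), at y of about −1 to −3 mm and x of about −115 mm. I'll return behind it and push on down the lane with a slight steer to +y.

Call:
drive_tool([
  [0.008, [-0.04, 0, 0.03], 0],
  [0.008, [-0.04, 0, 0.03], 0],
  [0.008, [-0.04, 0, 0.03], 0],
  [0.008, [-0.04, 0, 0.03], 0],
  [0.008, [-0.04, 0, 0.03], 0],
  [0.008, [-0.03, 0, 0.02], 0],
  [0.008, [0, 0, 0], 0],
  [0.008, [0, 0, 0], 0],
])

```text
clock: 10.95
tcp_pos: [559.6, 204.6, 38.0]
tcp_rot: [-3.14, 0.001, 1.494]
force: [1.4, 0.8, -0.2]
width: 0.087
gripper_force: 0.0
```

```bash
python3 p.py
```

```text
t 10.95 tcp slide x,y,z -199.0 -2.3 38.0 yawerr -0.0025 F [ 1.4  0.8 -0.2]
```

Call:
drive_tool([
  [0.008, [-0.008, 0.0005, 0], 0],
  [0.008, [-0.008, 0.0005, 0], 0],
  [0.008, [-0.006, 0, 0], 0],
  [0.008, [-0.005, 0, 0], 0],
  [0.008, [-0.005, 0.0001, 0], 0],
  [0.008, [-0.005, 0.0002, 0], 0],
  [0.008, [-0.005, 0.0002, 0], 0],
  [0.008, [-0.005, 0.0002, 0], 0],
])

```text
clock: 11.75
tcp_pos: [558.6, 159.0, 38.9]
tcp_rot: [3.141, -0.001, 1.497]
force: [0.1, 5.1, 3.1]
width: 0.091
gripper_force: 2.7
```

Call:
drive_tool([
  [0.008, [-0.006, 0.0002, 0], 0],
  [0.008, [-0.006, 0.0002, 0], 0],
  [0.008, [-0.006, 0.0002, 0], 0],
  [0.008, [-0.006, 0.0002, 0], 0],
  [0.008, [-0.006, 0.0002, 0], 0],
  [0.008, [-0.004, 0.0002, 0], 0],
  [0.008, [0, 0, 0], 0],
  [0.008, [0, 0, 0], 0],
])

```text
clock: 12.55
tcp_pos: [556.7, 124.4, 38.5]
tcp_rot: [-3.141, 0.001, 1.497]
force: [0.6, -0.4, 0.5]
width: 0.09
gripper_force: 0.0
```

```bash
python3 p.py; python3 e.py -60
```

```text
t 12.55 tcp slide x,y,z -118.8 0.7 38.5 yawerr -0.0 F [ 0.6 -0.4  0.5]
top flask rel -62.4 2.1 -0.065 -10.8 | own slide -61.4 2.9 -0.073
scene flask rel -71.3 -6.8 0.016 -5.9 | own slide -72.5 -7.2 0.02
```

Call:
drive_tool([
  [0.008, [0.02, 0, 0], 0],
  [0.008, [0.04, 0, -0.02], 0],
  [0.008, [0.045, 0, -0.02], 0],
  [0.008, [0.045, 0, -0.03], 0],
  [0.008, [0.045, 0, -0.03], 0],
  [0.008, [0.045, 0, -0.03], 0],
  [0.008, [0.04, 0, -0.03], 0],
  [0.008, [0, 0, 0], 0],
])

```text
clock: 13.45
tcp_pos: [578.6, 399.9, 196.3]
tcp_rot: [3.136, -0.006, 1.5]
force: [0.2, 0.1, 0.7]
width: 0.087
gripper_force: 0.0
```

```bash
python3 p.py; python3 e.py -64
```

```text
t 13.45 tcp slide x,y,z -395.1 2.1 196.3 yawerr 0.0034 F [0.2 0.1 0.7]
top flask rel -64.5 1.8 -0.017 -26.2 | own slide -64.0 2.1 -0.022
scene flask rel -70.7 -2.2 -0.027 -25.4 | own slide -68.1 -2.1 -0.023
```

Centred (average y about 0) and square. I'll push straight through.

Call:
drive_tool([
  [0.008, [-0.045, 0, 0.03], 0],
  [0.008, [-0.045, 0, 0.03], 0],
  [0.008, [-0.045, 0, 0.03], 0],
  [0.008, [-0.045, 0, 0.03], 0],
  [0.008, [-0.045, 0, 0.03], 0],
  [0.008, [-0.03, -0.001, 0.008], 0],
  [0.008, [0, 0, 0], 0],
  [0.008, [0, 0, 0], 0],
])

```text
clock: 14.35
tcp_pos: [557.1, 155.0, 44.2]
tcp_rot: [-3.139, 0.001, 1.494]
force: [0.0, -0.1, 0.2]
width: 0.088
gripper_force: 0.0
```

```bash
python3 p.py
```

```text
t 14.35 tcp slide x,y,z -149.3 -1.2 44.2 yawerr -0.0026 F [ 0.  -0.1  0.2]
```

Call:
drive_tool([
  [0.008, [-0.008, 0.0005, 0.002], 0],
  [0.008, [-0.008, 0.0005, 0.002], 0],
  [0.008, [-0.006, 0, 0], 0],
  [0.008, [-0.005, 0, 0], 0],
  [0.008, [-0.005, 0, 0], 0],
  [0.008, [-0.006, 0, 0], 0],
  [0.008, [-0.006, 0, 0], 0],
  [0.008, [-0.006, 0, 0], 0],
])

```text
clock: 15.15
tcp_pos: [555.7, 106.6, 41.3]
tcp_rot: [3.141, -0.0, 1.497]
force: [1.5, 4.2, -0.0]
width: 0.088
gripper_force: 2.0
```

Call:
drive_tool([
  [0.008, [-0.006, 0, 0], 0],
  [0.008, [-0.006, 0, 0], 0],
  [0.008, [-0.006, 0, 0], 0],
  [0.008, [-0.006, 0, 0], 0],
  [0.008, [-0.006, 0, 0], 0],
  [0.008, [-0.006, 0, 0], 0],
  [0.008, [-0.006, 0, 0], 0],
  [0.008, [-0.006, 0, 0], 0],
])

```text
clock: 15.95
tcp_pos: [552.1, 58.5, 41.2]
tcp_rot: [3.141, -0.0, 1.496]
force: [0.1, 4.3, 1.4]
width: 0.085
gripper_force: 2.6
```

Call:
drive_tool([
  [0.008, [-0.006, 0, 0], 0],
  [0.008, [-0.006, 0, 0], 0],
  [0.008, [-0.006, 0, 0], 0],
  [0.008, [-0.006, 0, 0], 0],
  [0.008, [-0.006, 0, 0], 0],
  [0.008, [-0.004, 0, 0], 0],
  [0.008, [0, 0, 0], 0],
  [0.008, [0, 0, 0], 0],
])

```text
clock: 16.75
tcp_pos: [549.0, 24.4, 40.9]
tcp_rot: [-3.141, 0.001, 1.497]
force: [0.3, -0.4, 0.8]
width: 0.085
gripper_force: 0.0
```

```bash
python3 p.py; python3 e.py 40
```

```text
t 16.75 tcp slide x,y,z -18.5 0.5 40.9 yawerr -0.0 F [ 0.3 -0.4  0.8]
top flask rel 37.0 4.7 -0.019 -6.1 | own slide 37.7 3.4 -0.018
scene flask rel 29.0 -7.3 0.006 -4.4 | own slide 28.3 -8.6 0.001
```

Call:
drive_tool([
  [0.008, [-0.006, 0, 0], 0],
  [0.008, [-0.006, 0, 0], 0],
  [0.008, [-0.006, 0, 0], 0],
  [0.008, [-0.006, 0, 0], 0],
  [0.008, [-0.006, 0, 0], 0],
  [0.008, [-0.006, 0, 0], 0],
  [0.008, [-0.006, 0, 0], 0],
  [0.008, [-0.006, 0, 0], 0],
])

```text
clock: 17.65
tcp_pos: [545.9, -23.4, 41.1]
tcp_rot: [-3.142, -0.0, 1.497]
force: [-0.2, 3.3, -1.0]
width: 0.087
gripper_force: 1.7
```

Call:
drive_tool([
  [0.008, [-0.006, 0, 0], 0],
  [0.008, [-0.006, 0, 0], 0],
  [0.008, [-0.006, 0, 0], 0],
  [0.008, [-0.006, 0, 0], 0],
  [0.008, [-0.006, 0, 0], 0],
  [0.008, [-0.006, 0, 0], 0],
  [0.008, [-0.004, 0, 0], 0],
  [0.008, [0, 0, 0], 0],
])

```text
clock: 18.45
tcp_pos: [542.9, -63.6, 41.1]
tcp_rot: [-3.142, 0.0, 1.496]
force: [0.1, 0.8, 0.5]
width: 0.086
gripper_force: 0.0
```

Call:
drive_tool([
  [0.008, [0.02, 0, 0], 0],
  [0.008, [0.04, 0, -0.02], 0],
  [0.008, [0.045, 0, -0.02], 0],
  [0.008, [0.045, 0, -0.03], 0],
  [0.008, [0.045, 0, -0.03], 0],
  [0.008, [0.045, 0, -0.03], 0],
  [0.008, [0.04, 0, -0.03], 0],
  [0.008, [0, 0, 0], 0],
])

```text
clock: 19.25
tcp_pos: [565.6, 211.2, 198.8]
tcp_rot: [3.134, -0.004, 1.5]
force: [0.6, 0.5, 0.9]
width: 0.087
gripper_force: 0.0
```

```bash
python3 p.py; python3 e.py 125
```

```text
t 19.25 tcp slide x,y,z -206.0 3.2 198.8 yawerr 0.0035 F [0.6 0.5 0.9]
top flask rel 123.2 1.4 0.022 -26.5 | own slide 125.3 0.6 0.014
scene flask rel 116.1 -1.9 -0.071 -25.0 | own slide 115.7 -1.9 -0.075
```

Call:
drive_tool([
  [0.008, [-0.045, 0, 0.03], 0],
  [0.008, [-0.045, 0, 0.03], 0],
  [0.008, [-0.045, 0, 0.03], 0],
  [0.008, [-0.045, 0, 0.03], 0],
  [0.008, [-0.045, 0, 0.03], 0],
  [0.008, [-0.03, -0.001, 0.008], 0],
  [0.008, [0, 0, 0], 0],
  [0.008, [0, 0, 0], 0],
])

```text
clock: 20.15
tcp_pos: [542.7, -32.5, 46.6]
tcp_rot: [-3.139, 0.0, 1.494]
force: [0.0, 0.4, -0.4]
width: 0.086
gripper_force: 0.0
```

```bash
python3 p.py
```

```text
t 20.15 tcp slide x,y,z 38.7 -1.6 46.6 yawerr -0.003 F [ 0.   0.4 -0.4]
```

Call:
drive_tool([
  [0.008, [-0.008, 0.0005, 0.003], 0],
  [0.008, [-0.008, 0.0005, 0.002], 0],
  [0.008, [-0.006, 0, 0], 0],
  [0.008, [-0.005, 0, 0], 0],
  [0.008, [-0.005, 0, 0], 0],
  [0.008, [-0.005, 0, 0], 0],
  [0.008, [-0.005, 0, 0], 0],
  [0.008, [-0.005, 0, 0], 0],
])

```text
clock: 20.95
tcp_pos: [541.9, -78.0, 42.8]
tcp_rot: [3.141, -0.0, 1.497]
force: [0.5, 4.5, 1.0]
width: 0.087
gripper_force: 2.5
```

Call:
drive_tool([
  [0.008, [-0.004, 0, 0], 0],
  [0.008, [-0.003, 0, 0], 0],
  [0.008, [-0.002, 0, 0], 0],
  [0.008, [-0.001, 0, 0], 0],
  [0.008, [-0.001, 0, 0], 0],
])

```text
clock: 21.45
tcp_pos: [541.2, -88.9, 42.8]
tcp_rot: [3.141, -0.0, 1.496]
force: [0.2, 5.3, 2.4]
width: 0.086
gripper_force: 2.8
```

```bash
python3 p.py
```

```text
t 21.45 tcp slide x,y,z 95.1 1.0 42.8 yawerr -0.0002 F [0.2 5.3 2.4]
```

Now creep until the stop shows in the force.

Call:
drive_tool([
  [0.008, [-0.001, 0, 0], 0],
  [0.008, [-0.001, 0, 0], 0],
  [0.008, [-0.001, 0, 0], 0],
])

```text
clock: 21.75
tcp_pos: [540.9, -91.9, 42.8]
tcp_rot: [3.141, -0.0, 1.496]
force: [0.3, 5.7, 2.9]
width: 0.088
gripper_force: 2.8
```

Call:
drive_tool([
  [0.008, [-0.001, 0, 0], 0],
  [0.008, [-0.001, 0, 0], 0],
])

```text
clock: 21.95
tcp_pos: [540.8, -93.8, 42.8]
tcp_rot: [3.141, -0.0, 1.497]
force: [0.6, 5.4, 3.0]
width: 0.086
gripper_force: 2.8
```

Call:
drive_tool([
  [0.008, [-0.001, 0, 0], 0],
  [0.008, [-0.001, 0, 0], 0],
])

```text
clock: 22.15
tcp_pos: [540.6, -94.9, 42.9]
tcp_rot: [-3.142, -0.002, 1.496]
force: [1.6, 18.2, 6.0]
width: 0.085
gripper_force: 9.2
```

Call:
drive_tool([
  [0.008, [-0.001, 0, 0], 0],
])

```text
clock: 22.25
tcp_pos: [540.5, -95.0, 43.0]
tcp_rot: [-3.141, -0.003, 1.495]
force: [1.5, 24.5, 7.9]
width: 0.091
gripper_force: 12.4
```

The flask is against the stop: force rose to 24 N with no further motion. I'll retreat and check.

Call:
drive_tool([
  [0.008, [0.003, 0, 0], 0],
  [0.008, [0.02, 0, 0], 0],
  [0.008, [0.04, 0, -0.02], 0],
  [0.008, [0.045, 0, -0.03], 0],
  [0.008, [0.045, 0, -0.03], 0],
  [0.008, [0.045, 0, -0.03], 0],
  [0.008, [0.045, 0, -0.03], 0],
  [0.008, [0, 0, 0], 0],
])

```text
clock: 23.05
tcp_pos: [560.2, 135.9, 177.5]
tcp_rot: [3.135, -0.002, 1.5]
force: [0.4, -0.5, -0.0]
width: 0.085
gripper_force: 0.0
```

```bash
python3 p.py; python3 e.py 153; python3 v.py 155 pics/v3.png
```

```text
t 23.05 tcp slide x,y,z -130.5 3.3 177.5 yawerr 0.0035 F [ 0.4 -0.5 -0. ]
top flask rel 153.9 1.3 -0.059 -26.2 | own slide 154.4 -0.3 -0.074
scene flask rel 145.9 -2.0 -0.04 -24.9 | own slide 144.7 -2.9 -0.039
top rel 153.0 2.7 -0.085 96 1507
scene rel 149.0 1.1 0.211 188 1568
```

View pics/v3.png

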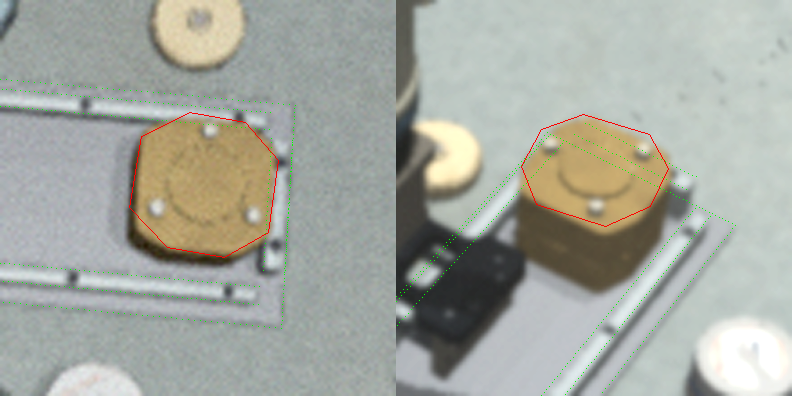

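The flask stands against the stop, square (screw base line (157,207)–(253,215) parallel to the rails) and centred between them; the robot is clear. The felt wheel and pot show undisturbed. Handing in.

```bash
python3 -c "
from bench import *
print(sign_off())"
```

```text
the job is handed in; nothing more can be done
None
```

The brass flask is pushed down the lane and sits against the stop, measured square and centred between the rails; the job is handed in at about 23 s of the 72 s allowed, and no verdict came back.

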